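# Unlock and tip open the medicine bin

### The arm

A 6-joint arm with a two-finger parallel gripper is mounted at the origin on the work surface. World frame = base frame: x ahead of the robot, y to its left, z up, the work surface at z = 0. Lengths are in m, angles in rad, forces in N, time in s.
With the tool pointing down it reaches from about 0.35 to 0.85 m from the base axis. Payload 8.1 kg.
Tool frame: the origin (TCP) lies midway between the tips of the shut fingers; the grasp point (between the pads) lies 19 mm behind it; z points along the fingers, y is the direction in which the jaws open and shut (so a half turn about z gives the same grasp; the last joint's range is limited). The gripper opens to 93 mm and grips with 3 to 60 N. Pads are 15 mm wide; open, the fingers measure 128 mm over their backs; the gripper's body (75 mm by 188 mm) begins 65 mm behind the grasp point.
Start: joints at [-1.219, 0.13, 1.488, -0, 1.523, -0.085], TCP at [0.254, -0.544, 0.219] pointing down, gripper open.
Joint ranges: [-2.96, 2.96], [-0.89, 2.26], [0.02, 2.5], [-1.34, 4.48], [0, 2.73], [-2.66, 2.66]. Speed limits (rad/s): [2.39, 2.39, 2.79, 3.14, 3.14, 3.14].

### API

Orientations are given as a rotation vector (axis times angle).
In Python, from plant import robot gives the robot as it stands. The module is installed in compiled form; this text tells all that it offers.
- The arm moves only by the shell command python3 -m pendant 'ROWS' [FORCE]. ROWS is JSON, a list of rows, each an object with "translation": the shift along the tool's x, y, z in mm, a list of three; "twist": the turn, a rotation vector about the tool's x, y, z in rad, a list of three; "grip": the opening, from -1 (shut) to 1 (fully open). A call has exactly 10 rows; each row shifts and turns the pose as measured when the row begins, along the tool's axes as they then stand; what a row does not reach is not made up. A row lasts 1/10 s, in which the tool goes at most 50 mm and 8.59 degrees, less where a joint would pass 70% of its speed; a pose out of reach is approached as far as the arm can. A call is refused whole if a number of a shift passes 50 or a number of a turn 0.15, either way. A call with a gripper value outside its range is refused whole. The fingers move at their own pace and stop on an object; FORCE is the grip in N (left out, the last holds). Time passes only in rows, so rows that do not move let the fingers close, or fill a call up. It gives the time, the measured TCP pose, the force and the opening at its end, in the units of the state.
- robot.read_state(): the state, without advancing time (a new reading comes with each control period).
- robot.read_camera(name): name is "side" or "top"; returns (picture, depth): 400x640x3 uint8, red, green, blue; 400x640 float32, m along the optical axis (not along the pixel's ray), 0 where there is no reading.
- robot.camera_info(name): a dict with "vertical_fov" (degrees; the focal length in pixels is half the picture's height over the tangent of half this angle, whatever the lens; pixels are square), "cx", "cy" (the principal point, pixels), "cam_to_world" (4x4, takes a point from camera to world coordinates). Camera axes: x right, y up, looking along -z (the intrinsics and any distortion apply to the point x, -y, -z); pixel columns grow to the right and rows downward; lengths in m; the calibration is good to about 2 mm. A picture is of the moment at which its call begins. camera_info takes no time and is no camera call.
- robot.close_job(): hands the job in, once; it reports no verdict.
The state is a dict: "t": time; "q": joint angles; "dq": joint speeds; "joint_torque": joint torques, N m; "tool_pos": TCP position; "orientation": TCP orientation; "force": force on the tool from outside, world axes, zero at the start; "wrist_torque": the same for the moment, N m; "opening": finger opening in m.
Only numpy, scipy, OpenCV 4.12 (cv2) and the standard library are available. Lean on these libraries where they do the work, as an engineer would, in place of code of your own. Each camera call takes 0.05 s, during which the arm holds its last target. There are 200 camera calls.

### The job

Unlock the medicine bin by rolling the small ribbed thumbwheel on its sloping console with a fingertip, sideways to the left (as you face the front of the unit), as far as it goes. Then tip the bin forward by its steel bar all the way to its stop, let go of it and leave it standing open. Leave the bottle, the jar and the bowl where they stand.

Things in the scene. Friction and masses are not known exactly. Their poses are not given: they have to be found in the camera images.
- unit: White bin unit fixed to the table, 155 deep x 200 wide x 293 high (mm). Origin on the table under the middle of its front face; +x runs from front to back, +y across, z up. A blue bin fills the front, 10 to 110 mm up. Above it a grey console slopes up and back, 30 degrees from level, from its front edge (x 0, z 122 mm) to x 80, z 168 mm, where an upright back part begins
- rack_bar (a point): Middle of the front bar of a small fixed steel wire rack above the wheel, at x -3, y 55, z 288 mm in the unit's frame. The bar is 10 mm thick, runs along y from 10 to 100 mm; level side bars go from its ends back to the upright part, and an 8 mm bar runs along y at x 38. The thumbwheel is reached below this rack with the tool leaning, about square to the slope
- wheel_crown (a point): Outermost point of the thumbwheel's rim, fixed to the unit (x 22, y 45, z 143 mm in its frame). Dark ribbed rubber wheel, 44 mm diameter, 12 thick, its axle running up the slope. It stands 7 mm out of the slope; black cheeks close to its faces (to 13.5 mm from its middle, 46 mm long along y) stand 3 mm out, so it cannot be pinched. Outward normal: 30 degrees from vertical, leaning to the unit's -x
- wheel (a joint): Thumbwheel angle, 0 to 1.85 rad with hard stops; grows as the exposed rim moves to the unit's +y. Begins at 0 to 0.35, stays where it is left, takes about 1.2 N at the rim; a full roll is 41 mm of rim, a few strokes. It turns a hidden lock: the bin is locked below about 1.4 rad and free above. In a framed window (18 x 8 mm) just uphill of the wheel a white mark comes up, centred at 1.7 rad
- bin (a joint): Tilt of the bin, 0 shut to 0.70 rad at its stop; grows as its top comes forward (to the unit's -x). The hinge is stiff enough to stay at any angle; about 4 N at the bar moves it once unlocked
- bin_pivot (a point): Middle of the bin's pivot line, which is parallel to the unit's y, at x 0, z 10 mm in the unit's frame
- bar (a point): Middle of the bin's steel pull bar: round, 10 mm thick, 82 long, parallel to the unit's y, on an arm at each end. Shut, it lies 40 mm in front of the bin's face (x -40, y -45, z 110 mm in the unit's frame), level with the face's top edge, the gap between being 35 mm. It swings with the bin, 108 mm from the pivot; this point moves with it
- bottle_mid (a point): Half-way up the amber bottle, a bystander 56 mm in diameter, 105 mm high, loose, on one side of the unit
- jar_mid (a point): Half-way up the white jar, a bystander 52 mm in diameter, 75 mm high, loose, on one side of the unit
- bowl_mid (a point): Half-way up the steel bowl, a bystander 110 mm in diameter, 45 mm high, loose

How it is judged:
On the way:
1. the thumbwheel is rolled to unlock the bin (past 1.35 rad) while the bin is still shut (under 0.1 rad) (value of joint wheel above 1.35 rad and value of joint bin below 0.1 rad), for 0.2 s.
At the end, for the whole second after the job is handed in: The thumbwheel stands past 1.35 rad (unlocked) and the bin is tipped forward past 0.55 rad (its stop is at 0.70), at rest and released (value of joint wheel above 1.35 rad and value of joint bin above 0.55 rad and linear speed of bin below 0.02 m/s); the robot touches nothing.
It fails at once if the bottle, jar or bowl is moved by more than 30 mm (distance of any of bottle_mid, jar_mid, bowl_mid from where it was at the start of the episode above 0.03 m).
It also fails if it takes over 48 s, if anything falls off the work surface, if the arm or the gripper's body presses on something with over 40 N, if the wrist force passes 120 N, or if a joint passes its speed limit or range.

## Working session

There is one attempt and no reset: what is moved stays moved. The work goes in short steps, Python scripts to look and compute and a shell command to move; the robot and the scene stay as the last step left them, time stands still between calls to the robot, and variables do not carry over. Pictures are saved under pics/ and viewed, about 8 in all and at most 12, crops included, and the job is handed in when it is done.

```bash
mkdir -p pics
cat > h.py <<'E'
import numpy as np,cv2
from plant import robot
from scipy.spatial.transform import Rotation as R
def cam(n):
    i=robot.camera_info(n);p,d=robot.read_camera(n)
    return p,d,i
def pts(d,i):
    h,w=d.shape;f=h/2/np.tan(np.radians(i['vertical_fov'])/2)
    v,u=np.mgrid[:h,:w]
    P=np.stack([(u-i['cx'])/f*d,-(v-i['cy'])/f*d,-d],-1)
    M=np.array(i['cam_to_world']);return P@M[:3,:3].T+M[:3,3]
E
python3 - <<'E'
from h import *
for n in('side','top'):
    p,d,i=cam(n);print({k:(np.round(v,3).tolist()) if not isinstance(v,str) else v for k,v in i.items()})
    cv2.imwrite(f'pics/{n}0.png',p[...,::-1]);np.savez(f'{n}0.npz',p=p,P=pts(d,i),d=d)
print(robot.read_state())
E
```

```text
{'vertical_fov': 44.474, 'cx': 316.695, 'cy': 207.31, 'cam_to_world': [[-0.918, 0.294, -0.266, 0.162], [-0.396, -0.712, 0.579, 0.93], [-0.019, 0.637, 0.77, 1.265], [0.0, 0.0, 0.0, 1.0]]}
{'vertical_fov': 55.748, 'cx': 320.591, 'cy': 195.527, 'cam_to_world': [[0.025, 0.995, -0.093, 0.474], [-1.0, 0.025, -0.001, 0.129], [0.002, 0.093, 0.996, 1.169], [0.0, 0.0, 0.0, 1.0]]}
{'t': 0.1, 'q': array([-1.21939900e+00,  1.31076404e-01,  1.48915645e+00, -8.93518178e-06,
        1.52302929e+00, -8.54018996e-02]), 'dq': array([ 1.39027444e-03, -2.78139871e-03, -1.47366973e-03, -1.27493157e-03,
       -2.38090432e-06, -1.39335987e-03]), 'joint_torque': array([ 8.32001951e-04, -5.61341321e+01, -4.93095195e+01,  7.70145538e-02,
        2.91218469e-02, -4.28016688e-05]), 'tool_pos': array([ 0.25366192, -0.54317026,  0.21770553]), 'orientation': array([-3.06535108e+00, -6.80323515e-01,  3.61455539e-04]), 'force': array([-0.07598659,  0.58481463,  0.15008895]), 'wrist_torque': array([-0.01462074, -0.02012496,  0.00013742]), 'opening': 0.09303920127831607}
```

View pics/side0.png

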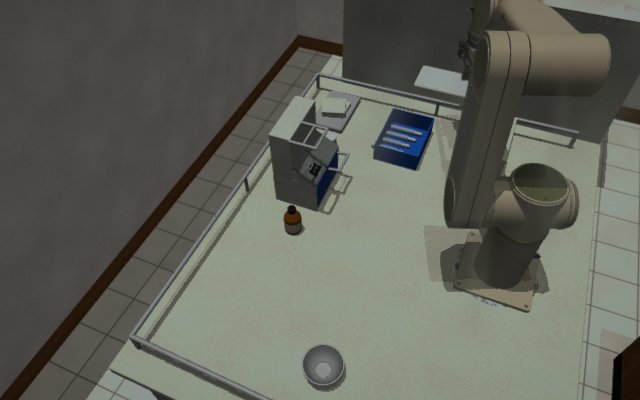

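View pics/top0.png

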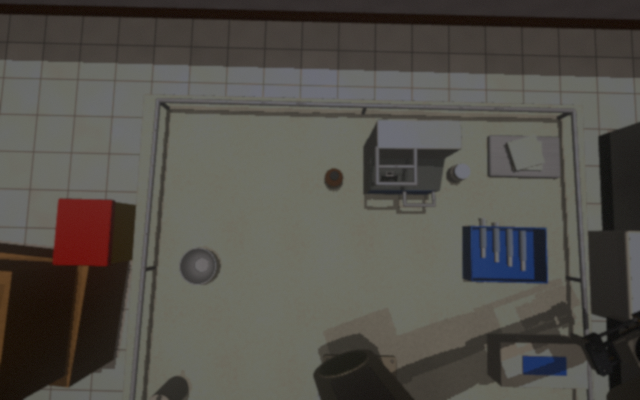

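The side view shows the unit at (305,155), bottle at (292,220) and bowl at (323,366). The top view shows the unit at (410,160) with its front towards the robot, the rack at (396,167), the bar at (418,203) and the jar at (458,173).

Run:
```python
from h import *
for n in('top','side'):
    z=np.load(n+'0.npz');P=z['P'];d=z['d']
    m=(d>0)&(abs(P[...,2]-.293)<.008)&(P[...,0]>.4)&(P[...,0]<1.1)&(abs(P[...,1])<.3)
    mm=cv2.morphologyEx(m.astype(np.uint8),cv2.MORPH_OPEN,np.ones((7,7)))
    nn,l,s,c=cv2.connectedComponentsWithStats(mm);k=1+np.argmax(s[1:,4]);mm=l==k
    Q=P[mm];r=cv2.minAreaRect((Q[:,:2]*1000).astype(np.float32));print(n,mm.sum(),Q[:,2].mean(),r,cv2.boxPoints(r).round().tolist())
    # bar points z~.11 in front
    hsv=cv2.cvtColor(z['p'],cv2.COLOR_RGB2HSV)
    b=(d>0)&(abs(P[...,2]-.112)<.008)&(P[...,0]>.5)&(P[...,0]<.9)&(P[...,1]<.1)&(P[...,1]>-.2)
    Q=P[b];print('z.11',len(Q),Q.min(0).round(3),Q.max(0).round(3)) if len(Q) else 0
    i=z['p'];o=cv2.resize(i[120:220,340:480] if n=='top' else i[90:215,260:360],None,fx=5 if n=='top' else 4,fy=5 if n=='top' else 4,interpolation=cv2.INTER_CUBIC)[...,::-1]
    cv2.imwrite(f'pics/{n}c.png',np.clip(o*1.8,0,255))
    m=(d>0)&(P[...,2]>.03)&(P[...,2]<.12)&(P[...,0]>.3)&(P[...,0]<.95)
    nn,l,s,c=cv2.connectedComponentsWithStats(m.astype(np.uint8))
    for k in range(1,nn):
        if s[k,4]>60: print(c[k].round(),s[k,4],np.median(P[l==k],0).round(3))
```

```text
top 2422 0.2930197200367288 ((707.0025634765625, -99.51949310302734), (70.91069030761719, 199.83062744140625), 1.5466933250427246) [[669.0, -1.0], [674.0, -200.0], [745.0, -198.0], [740.0, 1.0]]
z.11 351 [ 0.549 -0.192  0.104] [0.741 0.099 0.12 ]
[370. 154.] 4178 [ 0.839 -0.027  0.075]
[525. 153.] 1017 [ 0.724 -0.487  0.044]
[395. 187.] 639 [ 0.593 -0.097  0.102]
[459. 172.] 302 [ 0.656 -0.275  0.074]
[333. 178.] 300 [0.627 0.095 0.075]
[510. 256.] 1177 [ 0.41  -0.46   0.058]
[194. 267.] 346 [0.355 0.507 0.042]
side 990 0.2938095169335061 ((706.18603515625, -99.822021484375), (77.21649932861328, 207.21426391601562), 2.974668502807617) [[662.0, 2.0], [673.0, -205.0], [750.0, -201.0], [739.0, 6.0]]
z.11 366 [ 0.548 -0.197  0.104] [0.741 0.1   0.12 ]
[427.   8.] 1478 [ 0.557 -1.299  0.064]
[374.  89.] 646 [ 0.614 -0.619  0.075]
[334. 106.] 427 [ 0.723 -0.484  0.044]
[403. 136.] 1028 [ 0.425 -0.399  0.054]
[331. 137.] 81 [ 0.653 -0.286  0.074]
[197. 299.] 2048 [0.845 0.572 0.076]
[309. 183.] 1263 [ 0.615 -0.005  0.082]
[292. 218.] 347 [0.626 0.104 0.071]
[322. 360.] 446 [0.374 0.465 0.043][ WARN:0@0.333] global loadsave.cpp:1063 imwrite_ Unsupported depth image for selected encoder is fallbacked to CV_8U.
```

View pics/topc.png

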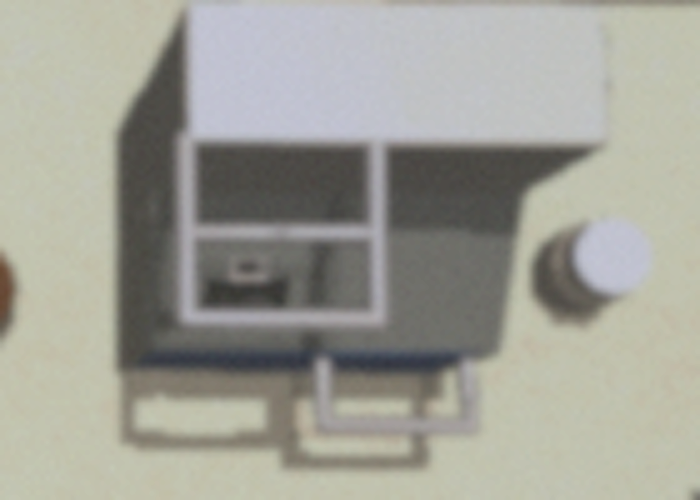

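```bash
cat >> h.py <<'E'
YAW=np.radians(1.8);O=np.array([.589,-.103,0.])
U=R.from_euler('z',YAW).as_matrix()
def w(p): return O+U@(np.array(p)/1000)
def tool(th): # tool leaning th deg, jaws along unit y, tool y = -unit y
    t=np.radians(th);z=np.array([np.sin(t),0,-np.cos(t)]);y=np.array([0,-1.,0]);return U@np.stack([np.cross(y,z),y,z],1)
def delta(p,Rt,show=1):
    s=robot.read_state();Rc=R.from_rotvec(s['orientation']).as_matrix()
    dp=p-s['tool_pos'];print('twist',R.from_matrix(Rc.T@Rt).as_rotvec().round(3),'trans(cur axes)',(Rc.T@dp*1000).round(1),'trans(target axes)',(Rt.T@dp*1000).round(1))
    print('pos unit',((U.T@(s['tool_pos']-O))*1000).round(1),'F tool',(Rc.T@s['force']).round(2),'t',round(s['t'],2))
E
python3 - <<'E'
from h import *
for n in('top','side'):
    z=np.load(n+'0.npz');P=z['P'];d=z['d']
    m=(d>0)&(abs(P[...,2]-.293)<.006)&(P[...,0]>.66)&(P[...,0]<.76)&(P[...,1]>-.215)&(P[...,1]<.01)
    Q=P[m];ys=np.arange(-.18,-.115,.005)
    ed=np.array([[y]+list(np.percentile(Q[abs(Q[:,1]-y)<.004][:,0],[2,98])) for y in ys if (abs(Q[:,1]-y)<.004).sum()>5])
    for k in(1,2):print(n,np.polyfit(ed[:,0],ed[:,k],1).round(4), ed[:,k].mean().round(4))
    V=(P-O)@U*1000
    h=(V-[0,0,122])@np.array([-.5,0,.866]); s=(V-[0,0,122])@np.array([.866,0,.5])
    g=(d>0)&(s>0)&(s<85)&(abs(V[...,1])<95)&(h<15)&(h>-8)
    print('slope h',np.median(h[g]))
    g2=g&(h-np.median(h[g])>3)&(V[...,1]>5)&(V[...,1]<85)
    print(g2.sum(),'s,y,h',np.median(s[g2]),np.median(V[...,1][g2]),h[g2].max(), 'ranges',np.percentile(s[g2],[5,95]),np.percentile(V[...,1][g2],[5,95]))
    b=(d>0)&(abs(V[...,2]-113)<9)&(V[...,0]<-28)&(V[...,0]>-55);print('bar',V[b].mean(0).round(1),V[b].min(0).round(1),V[b].max(0).round(1))
delta(w([22-.6*90,45,143+.8*90]),tool(37))
E
```

```text
top [-0.0198  0.6713] 0.6742
top [-0.0369  0.7371] 0.7426
slope h -1.8327922963864716
55 s,y,h 38.80488706368696 43.22297479175516 7.603552771282284 ranges [14.20766685 60.57136775] [11.65452049 61.18746505]
bar [-36.  -42.6 113.4] [-41.  -88.1 107.8] [-28.9   2.3 120.2]
side [-0.0063  0.6741] 0.675
side [-0.009   0.7397] 0.741
slope h -1.7320475517816931
83 s,y,h 41.574730248724265 47.54962540132094 10.331458131697659 ranges [20.36619653 79.76743308] [ 8.54635939 76.14763997]
bar [ -36.  -106.1  113.7] [  -52.9 -1197.6   104.1] [-28.7   1.4 120.1]
twist [-0.132  0.637  0.391] trans(cur axes) [ 478.4 -310.9    3.3] trans(target axes) [ 251.5 -474.4  192.9]
pos unit [-349.  -429.4  217.7] F tool [ 0.18 -0.56 -0.15] t 0.1
```

```bash
sed -i 's/O=np.array(.*/O=np.array([.5925,-.102,0.])/' h.py
python3 -m pendant '[{"translation":[0,0,0],"twist":[-0.013,0.064,0.039],"grip":-1},{"translation":[0,0,0],"twist":[-0.013,0.064,0.039],"grip":-1},{"translation":[0,0,0],"twist":[-0.013,0.064,0.039],"grip":-1},{"translation":[0,0,0],"twist":[-0.013,0.064,0.039],"grip":-1},{"translation":[0,0,0],"twist":[-0.013,0.064,0.039],"grip":-1},{"translation":[0,0,0],"twist":[-0.013,0.064,0.039],"grip":-1},{"translation":[0,0,0],"twist":[-0.013,0.064,0.039],"grip":-1},{"translation":[0,0,0],"twist":[-0.013,0.064,0.039],"grip":-1},{"translation":[0,0,0],"twist":[-0.013,0.064,0.039],"grip":-1},{"translation":[0,0,0],"twist":[-0.013,0.064,0.039],"grip":-1}]' 20
python3 -c "
from h import *
delta(w([22-.6*90,45,143+.8*90]),tool(37))"
```

```text
t: 1.1
tool_pos: [0.2553, -0.5413, 0.2148]
orientation: [-2.949, -0.025, -1.028]
force: [0.1, -0.2, 0.6]
opening: 0.0177
twist [-0.003 -0.025 -0.015] trans(cur axes) [ 242.5 -476.7  199.5] trans(target axes) [ 254.7 -473.5  191.7]
pos unit [-350.8 -428.5  214.8] F tool [ 0.47  0.2  -0.43] t 1.1
```

```bash
python3 -m pendant '[{"translation":[25,-47,19],"twist":[0,-0.02,-0.01],"grip":-1},{"translation":[25,-47,19],"twist":[0,0,0],"grip":-1},{"translation":[25,-47,19],"twist":[0,0,0],"grip":-1},{"translation":[25,-47,19],"twist":[0,0,0],"grip":-1},{"translation":[25,-47,19],"twist":[0,0,0],"grip":-1},{"translation":[25,-47,19],"twist":[0,0,0],"grip":-1},{"translation":[25,-47,19],"twist":[0,0,0],"grip":-1},{"translation":[25,-47,19],"twist":[0,0,0],"grip":-1},{"translation":[25,-47,19],"twist":[0,0,0],"grip":-1},{"translation":[0,0,0],"twist":[0,0,0],"grip":-1}]'
python3 -c "
from h import *
delta(w([22-.6*90,45,143+.8*90]),tool(37))"
```

```text
t: 2.1
tool_pos: [0.4979, -0.151, 0.2139]
orientation: [-2.947, -0.017, -1.001]
force: [-0.4, 0.4, -0.7]
opening: 0.0003
twist [-0.012 -0.01  -0.024] trans(cur axes) [ 49.3 -91.7  39.3] trans(target axes) [ 51.9 -91.   37.7]
pos unit [-96.1 -46.  213.9] F tool [-0.74 -0.37  0.27] t 2.1
```

```bash
python3 -m pendant '[{"translation":[13,-20,9.5],"twist":[-0.01,-0.01,-0.02],"grip":-1},{"translation":[13,-20,9.5],"twist":[0,0,0],"grip":-1},{"translation":[13,-20,9.5],"twist":[0,0,0],"grip":-1},{"translation":[13,-20,9.5],"twist":[0,0,0],"grip":-1},{"translation":[4,-5,10],"twist":[0,0,0],"grip":-1},{"translation":[0,0,10],"twist":[0,0,0],"grip":-1},{"translation":[0,0,10],"twist":[0,0,0],"grip":-1},{"translation":[0,0,10],"twist":[0,0,0],"grip":-1},{"translation":[0,0,10],"twist":[0,0,0],"grip":-1},{"translation":[0,0,0],"twist":[0,0,0],"grip":-1}]'
python3 -c "
from h import *
delta(w([22-.6*25,33,143+.8*25]),tool(37))
p,d,i=cam('side');V=(pts(d,i)-O)@U*1000
o=cv2.resize(p[90:215,240:390],None,fx=5,fy=5,interpolation=cv2.INTER_CUBIC).astype(float)[...,::-1]
o2=cv2.resize(cam('top')[0][120:220,340:480],None,fx=5,fy=5,interpolation=cv2.INTER_CUBIC).astype(float)[...,::-1]
cv2.imwrite('pics/s1.png',np.clip(o*2,0,255).astype(np.uint8)[:600]);"
```

```text
t: 3.1
tool_pos: [0.5934, -0.0612, 0.1722]
orientation: [-2.972, -0.048, -0.981]
force: [-0.6, -0.6, 0.2]
opening: 0.0005
twist [-0.002  0.008  0.   ] trans(cur axes) [-1.7  7.8 10.3] trans(target axes) [-1.7  7.8 10.3]
pos unit [  2.2  40.8 172.2] F tool [-0.41  0.53 -0.54] t 3.1
```

View pics/s1.png

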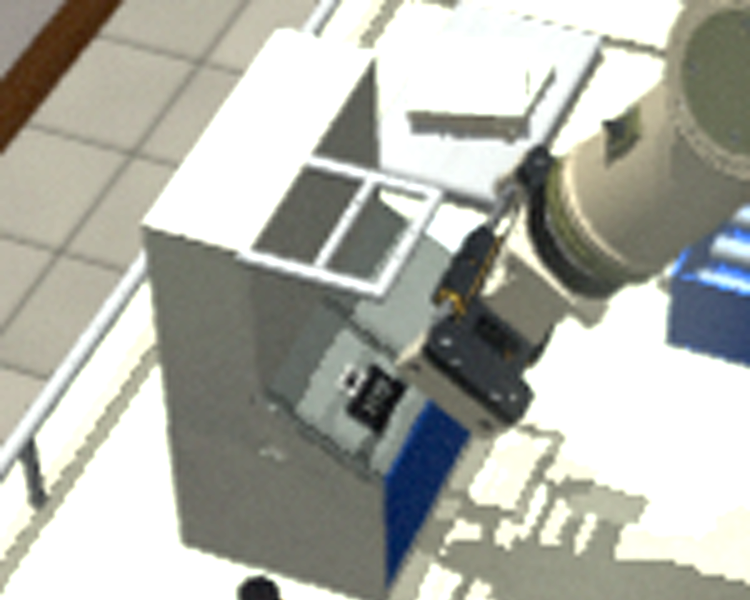

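The wheel with its cheeks is at about (376,398) in the crop, with the window uphill at (352,380). The shut fingertips are near (405,352), clear of the rack. I'll check this by projection.

```bash
cat >> h.py <<'E'
def proj(n,P):
    i=robot.camera_info(n);M=np.array(i['cam_to_world']);c=M[:3,:3].T@(P-M[:3,3]);f=200/np.tan(np.radians(i['vertical_fov'])/2)
    return np.array([i['cx']+f*c[0]/-c[2],i['cy']-f*c[1]/-c[2]])
E
python3 -c "
from h import *
for n,o in(('side',[240,90]),('top',[340,120])):
  print(n,'tcp',((proj(n,robot.read_state()['tool_pos'])-o)*5).round(),'crown',((proj(n,w([22,45,143]))-o)*5).round())"
```

```text
side tcp [411. 366.] crown [380. 397.]
top tcp [264. 336.] crown [245. 307.]
```

```bash
python3 -m pendant '[{"translation":[0,4,6],"twist":[0,0.01,0],"grip":-1},{"translation":[0,4,6],"twist":[0,0,0],"grip":-1},{"translation":[0,1,6],"twist":[0,0,0],"grip":-1},{"translation":[0,0,6],"twist":[0,0,0],"grip":-1},{"translation":[0,0,3],"twist":[0,0,0],"grip":-1},{"translation":[0,0,2],"twist":[0,0,0],"grip":-1},{"translation":[0,0,2],"twist":[0,0,0],"grip":-1},{"translation":[0,0,2],"twist":[0,0,0],"grip":-1},{"translation":[0,0,2],"twist":[0,0,0],"grip":-1},{"translation":[0,0,2],"twist":[0,0,0],"grip":-1}]'
python3 -c "
from h import *
delta(w([24,33,143]),tool(37))"
```

```text
t: 4.2
tool_pos: [0.6186, -0.0715, 0.144]
orientation: [-2.966, -0.048, -1.004]
force: [-8.7, -2.4, 6.8]
opening: 0.0003
twist [ 0.    -0.007  0.001] trans(cur axes) [-3.  -3.3 -1. ] trans(target axes) [-3.  -3.3 -1. ]
pos unit [ 27.   29.7 144. ] F tool [ -2.86   2.11 -10.77] t 4.2
```

```bash
python3 -m pendant '[{"translation":[-3,0,-1],"twist":[0,0,0],"grip":-1},{"translation":[0,0,1.5],"twist":[0,0,0],"grip":-1},{"translation":[0,-5,1.5],"twist":[0,0,0],"grip":-1},{"translation":[0,-5,1.5],"twist":[0,0,0],"grip":-1},{"translation":[0,-5,1.5],"twist":[0,0,0],"grip":-1},{"translation":[0,-5,1.5],"twist":[0,0,0],"grip":-1},{"translation":[0,-5,1.5],"twist":[0,0,0],"grip":-1},{"translation":[0,-5,1.5],"twist":[0,0,0],"grip":-1},{"translation":[0,-5,1.5],"twist":[0,0,0],"grip":-1},{"translation":[0,0,0],"twist":[0,0,0],"grip":-1}]'
python3 -c "
from h import *
delta(w([24,33,143]),tool(37))"
```

```text
t: 5.2
tool_pos: [0.6181, -0.0578, 0.1469]
orientation: [2.951, 0.051, 0.999]
force: [-0.1, 0.0, -0.2]
opening: 0.0004
twist [ 0.033 -0.006  0.014] trans(cur axes) [-4.9 10.3  1.7] trans(target axes) [-4.7 10.4  1.3]
pos unit [ 27.   43.4 146.9] F tool [-0.17 -0.03  0.1 ] t 5.2
```

```bash
python3 -m pendant '[{"translation":[0,0,-10],"twist":[0.03,0,0.01],"grip":-1},{"translation":[-2,3,-10],"twist":[0,0,0],"grip":-1},{"translation":[-2,5,-10],"twist":[0,0,0],"grip":-1},{"translation":[-1,5,-10],"twist":[0,0,0],"grip":-1},{"translation":[0,5,0],"twist":[0,0,0],"grip":-1},{"translation":[0,0,0],"twist":[0,0,0],"grip":-1},{"translation":[0,0,0],"twist":[0,0,0],"grip":-1},{"translation":[0,0,0],"twist":[0,0,0],"grip":-1},{"translation":[0,0,0],"twist":[0,0,0],"grip":-1},{"translation":[0,0,0],"twist":[0,0,0],"grip":-1}]'
python3 -c "
from h import *
delta(w([24,33,143]),tool(37))
a=cv2.resize(np.load('side0.npz')['p'][150:190,290:340],None,fx=8,fy=8,interpolation=cv2.INTER_CUBIC)
b=cv2.resize(cam('side')[0][150:190,290:340],None,fx=8,fy=8,interpolation=cv2.INTER_CUBIC)
cv2.imwrite('pics/c2.png',np.clip(np.hstack([a,b])[...,::-1].astype(float)*1.8,0,255).astype(np.uint8))"
```

```text
t: 6.2
tool_pos: [0.589, -0.0763, 0.1753]
orientation: [-2.969, -0.052, -1.002]
force: [-0.3, -0.4, -0.5]
opening: 0.0009
twist [ 0.001 -0.005  0.004] trans(cur axes) [ 1.7 -7.2 41.8] trans(target axes) [ 1.9 -7.2 41.8]
pos unit [ -2.7  25.8 175.3] F tool [-0.53  0.43  0.25] t 6.2
```

View pics/c2.png

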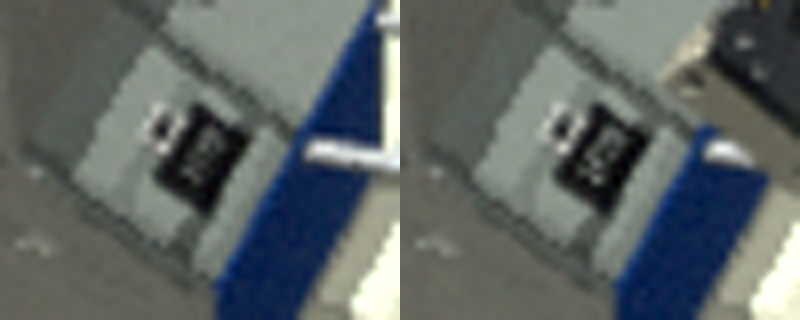

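```bash
python3 -m pendant '[{"translation":[1,-4,9],"twist":[0,0,0],"grip":-1},{"translation":[1,-4,9],"twist":[0,0,0],"grip":-1},{"translation":[0,-1,9],"twist":[0,0,0],"grip":-1},{"translation":[0,0,9],"twist":[0,0,0],"grip":-1},{"translation":[0,0,4],"twist":[0,0,0],"grip":-1},{"translation":[0,0,3],"twist":[0,0,0],"grip":-1},{"translation":[0,-7,2],"twist":[0,0,0],"grip":-1},{"translation":[0,-7,2],"twist":[0,0,0],"grip":-1},{"translation":[0,-7,2],"twist":[0,0,0],"grip":-1},{"translation":[0,-7,2],"twist":[0,0,0],"grip":-1}]'
python3 -c "
from h import *
delta(w([24,33,143]),tool(37))"
```

```text
t: 7.25
tool_pos: [0.6184, -0.0599, 0.145]
orientation: [2.951, 0.065, 0.982]
force: [-28.8, -4.9, 43.2]
opening: 0.0005
twist [0.035 0.004 0.024] trans(cur axes) [-4.   8.2 -0.1] trans(target axes) [-3.8  8.3 -0.4]
pos unit [ 27.2  41.3 145. ] F tool [  2.58   5.82 -51.73] t 7.25
```

```bash
python3 -m pendant '[{"translation":[0,-5,0.3],"twist":[0,0,0],"grip":-1},{"translation":[0,-5,0.5],"twist":[0,0,0],"grip":-1},{"translation":[0,-5,0.6],"twist":[0,0,0],"grip":-1},{"translation":[0,-5,0.8],"twist":[0,0,0],"grip":-1},{"translation":[0,-5,1],"twist":[0,0,0],"grip":-1},{"translation":[0,0,-8],"twist":[0.03,0,0.02],"grip":-1},{"translation":[0,8,-8],"twist":[0,0,0],"grip":-1},{"translation":[-2,8,-8],"twist":[0,0,0],"grip":-1},{"translation":[-2,8,-8],"twist":[0,0,0],"grip":-1},{"translation":[0,0,0],"twist":[0,0,0],"grip":-1}]'
python3 -c "
from h import *
delta(w([24,33,143]),tool(37))
b=cv2.resize(cam('side')[0][150:190,290:340],None,fx=8,fy=8,interpolation=cv2.INTER_CUBIC)
cv2.imwrite('pics/c3.png',np.clip(b[...,::-1].astype(float)*1.8,0,255).astype(np.uint8))"
```

```text
t: 8.25
tool_pos: [0.5973, -0.0578, 0.1632]
orientation: [-2.979, -0.054, -0.985]
force: [-0.0, 0.1, -0.4]
opening: 0.0001
twist [0.005 0.007 0.007] trans(cur axes) [ 2.2 10.9 26.9] trans(target axes) [ 2.1 11.  26.8]
pos unit [  6.2  44.  163.2] F tool [-0.27 -0.07  0.34] t 8.25
```

View pics/c3.png

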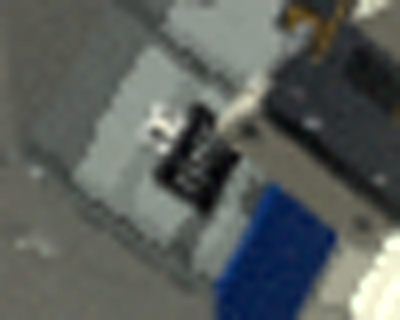

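The window at (160,130) is now mostly white, so the mark is coming up. I'll add another stroke to reach the stop.

```bash
python3 -m pendant '[{"translation":[0,5,0],"twist":[0,0,0],"grip":-1},{"translation":[0,5,7],"twist":[0,0,0],"grip":-1},{"translation":[0,0,8],"twist":[0,0,0],"grip":-1},{"translation":[0,0,8],"twist":[0,0,0],"grip":-1},{"translation":[0,0,3],"twist":[0,0,0],"grip":-1},{"translation":[0,0,1.5],"twist":[0,0,0],"grip":-1},{"translation":[0,-5,0.6],"twist":[0,0,0],"grip":-1},{"translation":[0,-5,0.6],"twist":[0,0,0],"grip":-1},{"translation":[0,-5,0.6],"twist":[0,0,0],"grip":-1},{"translation":[0,-5,0.6],"twist":[0,0,0],"grip":-1}]'
python3 -c "
from h import *
delta(w([24,33,143]),tool(37))"
python3 -m pendant '[{"translation":[0,-5,0.6],"twist":[0,0,0],"grip":-1},{"translation":[0,-5,0.6],"twist":[0,0,0],"grip":-1},{"translation":[0,-5,0.6],"twist":[0,0,0],"grip":-1},{"translation":[0,-5,0.6],"twist":[0,0,0],"grip":-1},{"translation":[0,-5,0.6],"twist":[0,0,0],"grip":-1},{"translation":[0,0,-8],"twist":[0.03,0,0.02],"grip":-1},{"translation":[0,0,-10],"twist":[0,0,0],"grip":-1},{"translation":[-2,10,-10],"twist":[0,0,0],"grip":-1},{"translation":[-2,10,-10],"twist":[0,0,0],"grip":-1},{"translation":[0,10,-10],"twist":[0,0,0],"grip":-1}]'
python3 -c "
from h import *
delta(w([24,33,143]),tool(37))
b=cv2.resize(cam('side')[0][150:190,290:340],None,fx=8,fy=8,interpolation=cv2.INTER_CUBIC)
cv2.imwrite('pics/c4.png',np.clip(b[...,::-1].astype(float)*1.8,0,255).astype(np.uint8))"
```

```text
t: 9.3
tool_pos: [0.6154, -0.0662, 0.1423]
orientation: [2.958, 0.056, 0.972]
force: [-43.9, -13.4, 31.3]
opening: 0.0007
twist [0.034 0.012 0.017] trans(cur axes) [ 0.4  2.1 -0.5] trans(target axes) [ 0.4  2.1 -0.6]
pos unit [ 24.   35.1 142.3] F tool [-17.37  13.42 -51.03] t 9.3
t: 10.3
tool_pos: [0.5845, -0.0771, 0.1783]
orientation: [2.982, 0.046, 0.969]
force: [1.0, -0.5, 0.5]
opening: 0.0004
twist [0.015 0.017 0.004] trans(cur axes) [ 4.5 -8.5 46.8] trans(target axes) [ 3.7 -7.9 47. ]
pos unit [ -7.2  25.1 178.3] F tool [1.09 0.51 0.13] t 10.3
```

View pics/c4.png

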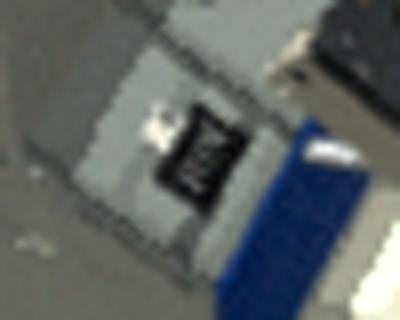

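```bash
python3 -m pendant '[{"translation":[2,-5,11],"twist":[0.015,0.015,0],"grip":-1},{"translation":[2,-5,11],"twist":[0,0,0],"grip":-1},{"translation":[0,0,11],"twist":[0,0,0],"grip":-1},{"translation":[0,0,9],"twist":[0,0,0],"grip":-1},{"translation":[0,0,3],"twist":[0,0,0],"grip":-1},{"translation":[0,0,1],"twist":[0,0,0],"grip":-1},{"translation":[0,-5,0.6],"twist":[0,0,0],"grip":-1},{"translation":[0,-5,0.5],"twist":[0,0,0],"grip":-1},{"translation":[0,-5,0.5],"twist":[0,0,0],"grip":-1},{"translation":[0,-5,0.5],"twist":[0,0,0],"grip":-1}]'
python3 -c "
from h import *
delta(w([24,33,143]),tool(37))"
python3 -m pendant '[{"translation":[0,-5,0.3],"twist":[0,0,0],"grip":-1},{"translation":[0,-5,0.5],"twist":[0,0,0],"grip":-1},{"translation":[0,-5,0.5],"twist":[0,0,0],"grip":-1},{"translation":[0,-5,0.5],"twist":[0,0,0],"grip":-1},{"translation":[0,-5,0.5],"twist":[0,0,0],"grip":-1},{"translation":[0,0,-8],"twist":[0.03,0,0.02],"grip":-1},{"translation":[-2,0,-15],"twist":[0,0,0],"grip":-1},{"translation":[-2,20,-20],"twist":[0,0,0],"grip":-1},{"translation":[-2,25,-20],"twist":[0,0,0],"grip":-1},{"translation":[0,25,-20],"twist":[0,0,0],"grip":-1}]'
python3 -c "
from h import *
delta(w([-22,-45,180]),tool(20))
b=cv2.resize(cam('side')[0][150:190,290:340],None,fx=8,fy=8,interpolation=cv2.INTER_CUBIC)
cv2.imwrite('pics/c5.png',np.clip(b[...,::-1].astype(float)*1.8,0,255).astype(np.uint8))"
```

```text
t: 11.35
tool_pos: [0.62, -0.0511, 0.1476]
orientation: [2.972, 0.048, 1.007]
force: [-0.5, -0.2, 0.5]
opening: 0.0004
twist [ 0.013 -0.007  0.005] trans(cur axes) [-6.9 16.9  0.8] trans(target axes) [-6.8 17.   0.7]
pos unit [ 29.   50.  147.6] F tool [-0.04  0.22 -0.7 ] t 11.35
t: 12.35
tool_pos: [0.5642, -0.0908, 0.2017]
orientation: [-2.943, -0.045, -0.981]
force: [-0.1, -0.6, 0.8]
opening: 0.0005
twist [-0.029 -0.295 -0.006] trans(cur axes) [-7.7 57.8 19.3] trans(target axes) [-1.8 57.1 22.4]
pos unit [-27.9  12.1 201.7] F tool [ 0.4   0.58 -0.67] t 12.35
```

View pics/c5.png

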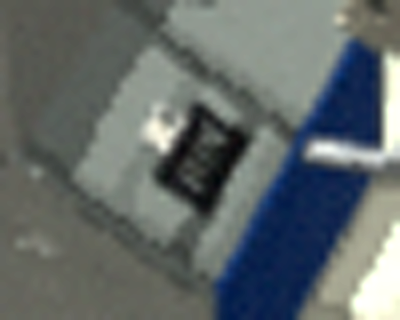

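```bash
python3 -m pendant '[{"translation":[-8,13,11],"twist":[-0.02,0,0],"grip":-1},{"translation":[-8,13,11],"twist":[0,0,0],"grip":-1},{"translation":[-8,13,11],"twist":[0,0,0],"grip":-1},{"translation":[-8,13,11],"twist":[0,0,0],"grip":-1},{"translation":[-8,13,11],"twist":[0,0,0],"grip":-1},{"translation":[0,0,0],"twist":[0,-0.08,0],"grip":-1},{"translation":[0,0,0],"twist":[0,-0.08,0],"grip":-1},{"translation":[0,0,0],"twist":[0,-0.08,0],"grip":-1},{"translation":[0,0,0],"twist":[0,-0.08,0],"grip":-1},{"translation":[0,0,0],"twist":[0,-0.06,0],"grip":-1}]'
python3 -c "
from h import *
delta(w([-14,-45,97]),tool(17))"
```

```text
t: 13.4
tool_pos: [0.5659, -0.1638, 0.1344]
orientation: [-3.11, -0.023, -0.398]
force: [-0.3, -0.8, 0.3]
opening: 0.0005
twist [ 0.     0.042 -0.017] trans(cur axes) [  4.4 -16.1  39.9] trans(target axes) [  2.9 -16.   40.1]
pos unit [-28.5 -61.  134.4] F tool [-0.19  0.79 -0.4 ] t 13.4
```

```bash
python3 -m pendant '[{"translation":[3,-5,0],"twist":[0,0.04,-0.015],"grip":-1},{"translation":[0,-5,0],"twist":[0,0,0],"grip":-1},{"translation":[0,-4,5],"twist":[0,0,0],"grip":-1},{"translation":[0,0,7],"twist":[0,0,0],"grip":-1},{"translation":[0,0,7],"twist":[0,0,0],"grip":-1},{"translation":[0,0,7],"twist":[0,0,0],"grip":-1},{"translation":[0,0,7],"twist":[0,0,0],"grip":-1},{"translation":[0,0,7],"twist":[0,0,0],"grip":-1},{"translation":[0,0,4],"twist":[0,0,0],"grip":-1},{"translation":[0,0,0],"twist":[0,0,0],"grip":-1}]'
python3 -c "
from h import *
delta(w([-14,-45,97]),tool(17))"
```

```text
t: 14.4
tool_pos: [0.5824, -0.148, 0.0874]
orientation: [-3.104, -0.045, -0.452]
force: [-0.7, -0.5, 0.1]
opening: 0.0007
twist [ 0.001  0.008 -0.002] trans(cur axes) [ 0.4 -0.6 -9.9] trans(target axes) [ 0.5 -0.6 -9.9]
pos unit [-11.6 -45.6  87.4] F tool [-0.69  0.44 -0.35] t 14.4
```

```bash
python3 -m pendant '[{"translation":[-4,0,0],"twist":[0,0,0],"grip":-1},{"translation":[-5,0,0],"twist":[0,0,0],"grip":-1},{"translation":[-5,0,0],"twist":[0,0,0],"grip":-1},{"translation":[-6,0,0.5],"twist":[0,0,0],"grip":-1},{"translation":[-6,0,0.8],"twist":[0,0,0],"grip":-1},{"translation":[-6,0,1],"twist":[0,0,0],"grip":-1},{"translation":[-6,0,1],"twist":[0,0,0],"grip":-1},{"translation":[-6,0,1.5],"twist":[0,0,0],"grip":-1},{"translation":[-6,0,1.5],"twist":[0,0,0],"grip":-1},{"translation":[-6,0,2],"twist":[0,0,0],"grip":-1}]'
python3 -c "
from h import *
delta(w([-14,-45,97]),tool(17))"
```

```text
t: 15.4
tool_pos: [0.5304, -0.1503, 0.0647]
orientation: [-3.105, -0.044, -0.465]
force: [6.1, 0.8, -1.6]
opening: 0.0003
twist [ 0.003 -0.001 -0.002] trans(cur axes) [ 56.9  -1.5 -16.4] trans(target axes) [ 56.9  -1.4 -16.4]
pos unit [-63.6 -46.4  64.7] F tool [ 5.43 -0.64  3.29] t 15.4
```

```bash
python3 -m pendant '[{"translation":[-5,0,2.5],"twist":[0,0,0],"grip":-1},{"translation":[-5,0,2.5],"twist":[0,0,0],"grip":-1},{"translation":[-5,0,3],"twist":[0,0,0],"grip":-1},{"translation":[-5,0,3],"twist":[0,0,0],"grip":-1},{"translation":[-4,0,3],"twist":[0,0,0],"grip":-1},{"translation":[-4,0,3],"twist":[0,0,0],"grip":-1},{"translation":[-3,0,2],"twist":[0,0,0],"grip":-1},{"translation":[-3,0,2],"twist":[0,0,0],"grip":-1},{"translation":[-2,0,1],"twist":[0,0,0],"grip":-1},{"translation":[-2,0,1],"twist":[0,0,0],"grip":-1}]'
python3 -c "
from h import *
delta(w([-14,-45,97]),tool(17))
p,d,i=cam('side');V=(pts(d,i)-O)@U*1000
b=(d>0)&(V[...,0]<-60)&(V[...,0]>-130)&(abs(V[...,1]+45)<60)&(V[...,2]>30)&(V[...,2]<110);print(b.sum())
cv2.imwrite('pics/c6.png',np.clip(cv2.resize(p[110:230,250:390],None,fx=5,fy=5)[...,::-1].astype(float)*1.6,0,255).astype(np.uint8))"
```

```text
t: 16.4
tool_pos: [0.5178, -0.1543, 0.0477]
orientation: [3.09, 0.04, 0.532]
force: [8.3, 4.7, 2.8]
opening: 0.0007
twist [ 0.012 -0.044 -0.003] trans(cur axes) [ 75.2  -4.9 -25.7] trans(target axes) [ 74.   -4.9 -28.9]
pos unit [-76.3 -49.9  47.7] F tool [ 8.88 -4.47  0.15] t 16.4
47
```

View pics/c6.png

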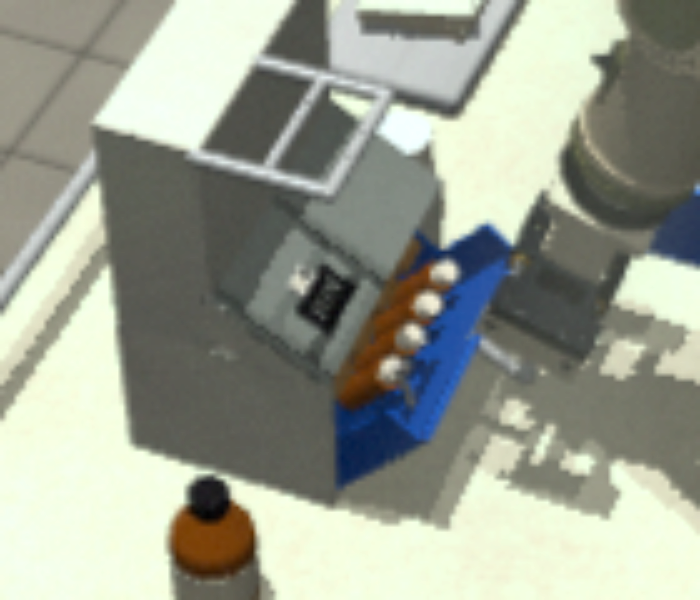

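The bin is tipped well open, with its blue front edge running from (430,440) to (490,230) in the crop. I'll measure the angle next.

```bash
cat >> h.py <<'E'
def ang():
  for n in('side','top'):
    p,d,i=cam(n);V=(pts(d,i)-O)@U*1000
    hs=cv2.cvtColor(p,cv2.COLOR_RGB2HSV)
    b=(d>0)&(hs[...,0]>100)&(hs[...,0]<130)&(hs[...,1]>120)&(abs(V[...,1])<95)&(V[...,0]<30)&(V[...,0]>-110)&(V[...,2]>15)&(V[...,2]<130)
    Q=V[b];r=np.hypot(Q[:,0],Q[:,2]-10);Q=Q[(r>90)&(r<106)];a=np.arctan2(-Q[:,0],Q[:,2]-10)
    print(n,b.sum(),len(Q),'tilt pct',np.percentile(a,[10,50,90,97]).round(3) if len(Q) else 0)
E
python3 -c "
from h import *
ang()"
```

```text
side 577 103 tilt pct [0.38  0.609 0.652 0.671]
top 807 199 tilt pct [0.606 0.634 0.666 0.685]
```

```bash
python3 -m pendant '[{"translation":[-4,0,2],"twist":[0,-0.02,0],"grip":-1},{"translation":[-6,0,3],"twist":[0,0,0],"grip":-1},{"translation":[-7,0,4],"twist":[0,0,0],"grip":-1},{"translation":[-7,0,4],"twist":[0,0,0],"grip":-1},{"translation":[-7,0,4],"twist":[0,0,0],"grip":-1},{"translation":[-7,0,4],"twist":[0,0,0],"grip":-1},{"translation":[-7,0,4],"twist":[0,0,0],"grip":-1},{"translation":[0,0,0],"twist":[0,0,0],"grip":-1},{"translation":[0,0,0],"twist":[0,0,0],"grip":-1},{"translation":[0,0,0],"twist":[0,0,0],"grip":-1}]'
python3 -c "
from h import *
delta(w([-14,-45,97]),tool(17));ang()"
```

```text
t: 17.55
tool_pos: [0.52, -0.161, 0.0461]
orientation: [3.057, 0.039, 0.619]
force: [3.0, -0.4, 0.5]
opening: 0.0
twist [ 0.029 -0.103 -0.001] trans(cur axes) [ 75.4 -11.  -23.7] trans(target axes) [ 72.6 -11.7 -31. ]
pos unit [-74.3 -56.7  46.1] F tool [2.97 0.52 0.78] t 17.55
side 609 137 tilt pct [0.409 0.615 0.648 0.669]
top 803 203 tilt pct [0.604 0.634 0.665 0.683]
```

```bash
python3 -m pendant '[{"translation":[3,0,0],"twist":[0,0,0],"grip":-1},{"translation":[3,0,0],"twist":[0,0,0],"grip":-1},{"translation":[0,0,0],"twist":[0,0,0],"grip":-1},{"translation":[0,0,-5],"twist":[0,0,0],"grip":-1},{"translation":[0,0,-10],"twist":[0,0,0],"grip":-1},{"translation":[0,0,-15],"twist":[0,0,0],"grip":-1},{"translation":[0,0,-20],"twist":[0,0,0],"grip":-1},{"translation":[0,0,-30],"twist":[0,0,0],"grip":-1},{"translation":[0,0,-40],"twist":[0,0,0],"grip":-1},{"translation":[0,0,-40],"twist":[0,0,0],"grip":-1}]'
python3 -m pendant '[{"translation":[0,0,-30],"twist":[0,0,0],"grip":-1},{"translation":[-20,0,-30],"twist":[0,0,0],"grip":-1},{"translation":[-20,0,-20],"twist":[0,0,0],"grip":-1},{"translation":[0,0,0],"twist":[0,0,0],"grip":-1},{"translation":[0,0,0],"twist":[0,0,0],"grip":-1},{"translation":[0,0,0],"twist":[0,0,0],"grip":-1},{"translation":[0,0,0],"twist":[0,0,0],"grip":-1},{"translation":[0,0,0],"twist":[0,0,0],"grip":-1},{"translation":[0,0,0],"twist":[0,0,0],"grip":-1},{"translation":[0,0,0],"twist":[0,0,0],"grip":-1}]'
python3 -c "
from h import *
delta(w([-14,-45,97]),tool(17));ang()
p=cam('side')[0]
a=np.clip(cv2.resize(p[110:230,250:390],None,fx=5,fy=5,interpolation=cv2.INTER_CUBIC)[...,::-1].astype(float)*1.6,0,255).astype(np.uint8)
cv2.imwrite('pics/c7.png',a)"
```

```text
t: 18.65
tool_pos: [0.4558, -0.1551, 0.1943]
orientation: [3.07, 0.039, 0.596]
force: [0.3, -0.5, 0.6]
opening: 0.0004
t: 19.65
tool_pos: [0.3862, -0.1552, 0.2646]
orientation: [3.058, 0.042, 0.608]
force: [0.1, 0.5, 0.0]
opening: 0.0004
twist [ 0.03  -0.096  0.001] trans(cur axes) [115.1  -8.2 228.9] trans(target axes) [136.4  -1.7 217. ]
pos unit [-207.9  -46.7  264.6] F tool [ 0.11 -0.46  0.  ] t 19.65
side 610 140 tilt pct [0.423 0.617 0.655 0.671]
top 760 189 tilt pct [0.612 0.633 0.659 0.68 ]
```

View pics/c7.png

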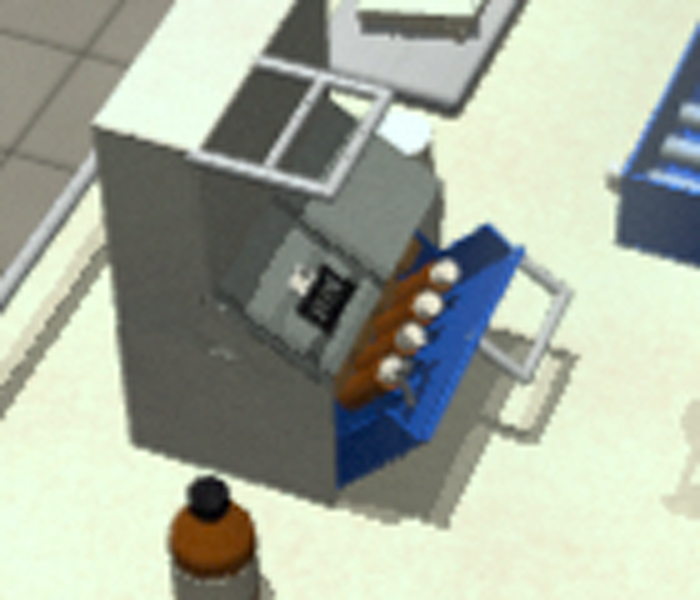

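The bin stands open with its bar free at (545,320), the arm is clear, and the mark is still in the window at (300,280). Handing in.

```bash
python3 -c "
from plant import robot
print(robot.close_job())"
```

```text
the job is handed in; nothing more can be done
None
```

I unlocked the bin, tipped it forward to what looks like its stop, let go and handed the job in at about 20 s of the 48 s allowed. No verdict was reported.

- **Thumbwheel:** I rolled it left with several fingertip strokes. The window turned white after the second stroke and did not change after a last, lighter stroke. The bin then moved at about 6 N, so it was unlocked. I never measured the wheel angle itself, so I can't confirm it reached its end stop.
- **Bin:** I hooked the shut fingers behind the bar and pulled until a harder push gave no more movement. After release the camera readings of its tilt were about 0.62–0.63 rad (median), up to 0.68 at the front edge. That is past the required 0.55 but slightly under the nominal 0.70; I put the gap down to measuring the thickness of the wall.
- **Release:** The arm was clear of everything, with about 0.5 N noise on the force reading.
- **Bottle, jar and bowl:** I did not go near them. In the last picture the bottle stood as before and the visible part of the jar looked undisturbed. I did not re-measure the bottle or jar, and the bowl was outside that picture.
- **Pressing force:** Two strokes pressed harder than I intended, about 52 N at the fingertip. That is below the 120 N wrist limit. I took the 40 N limit to cover the arm and gripper body, not the fingertips.

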